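# Lock the medicine box with its quarter-turn fastener

## Task

The lid of the medicine lockbox stands slightly ajar on its spring. Set a fingertip (or the shut fingers) in the slot of the round fastener on the lid, press down until the lid is flush, and, still pressing, turn the fastener clockwise (seen from above) all the way, until it stops a quarter turn from open and the lid stays down by itself; then let go and move clear. Nothing is to be picked up: do not lift the lid further open, and leave the vial, bottle and carton beside the box standing where they are.

Things in the scene. Friction and masses are not known exactly. Their poses are not given: they have to be found in the camera images.
- lockbox: Medicine lockbox fixed to the bench: aluminium tub 260 x 300 mm (its x, y), 120 mm high, under a white lid. Origin at the centre of the underside, z up, x from its front edge to its far, hinged edge (at yaw 0 the front faces the robot; yaw within 0.45 rad). The hinge line runs along its y at x = +130 mm, z = 120 mm.
- lid (a joint): Lid opening angle (rad), 0 = flush against its stop, grows as the front edge rises. 8 mm plate, 270 x 306 mm, top face 128 mm high when flush. A spring holds it ajar at about 0.08 (front edge 22 mm up); holding it flush takes 5 to 6 N of push at the fastener, and it springs up when let go unless locked. Locked, it rests at about 0.011.
- fastener (a joint): Turn (rad), growing clockwise from above: 0 = open (slot along box y), 1.571 = locked, at its stop (slot along box x, in line with two small bars on the lid). Starts at 0 to 0.4, friction 0.05 N m, stays where left. From about 1.1 on a tongue under the lid slides under a keeper, only if the lid is within 0.03 rad of flush; else it jams near 0.9.
- slot (a point): Centre of the slot's floor, on the turning axis (its z, square to the lid); y runs along the slot. Round metal head, 80 mm across, top 20 mm above the lid, crossed by a dark-floored slot 24 mm wide, 16 mm deep, 80 mm long, open at both ends. Floor 132 mm above the bench when flush, about 14 mm more at the start. Axis at box x = -40 mm, y = 0, 170 mm from the hinge line.
- vial: Small loose amber glass vial, 32 mm across, 55 mm high, standing 60 to 90 mm outside the box. Origin at the centre of its underside. Leave alone.
- bottle: Loose white bottle with blue cap, 58 mm across, 140 mm high, standing 60 to 90 mm outside the box. Origin at the centre of its underside. Leave alone.
- carton: Loose white medicine carton 45 x 75 x 50 mm behind the box. Origin at the centre of its underside. Leave alone.

How it is judged:
By the outcome, as a careful person would: the job done as asked, in the order asked, and still so for the second after the job is handed in, with the robot touching nothing.
It also fails if it takes over 38 s, if anything falls off the work surface, if the arm or the gripper's body presses on something with over 40 N, if the wrist force passes 120 N, or if a joint passes its speed limit or range.

## Robot

A 6-joint arm with a two-finger parallel gripper is mounted at the origin on the work surface. World frame = base frame: x ahead of the robot, y to its left, z up, the work surface at z = 0. Lengths are in m, angles in degrees, forces in N, time in s.
With the tool pointing down it reaches from about 0.35 to 0.85 m from the base axis. Payload 8.1 kg.
Tool frame: the origin (TCP) lies midway between the tips of the shut fingers; the grasp point (between the pads) lies grasp_offset behind it (grasp_offset is the distance from the TCP to the grasp point, in m); z points along the fingers, y is the direction in which the jaws open and shut (so a half turn about z gives the same grasp; the last joint's range is limited). The gripper opens to 93 mm and grips with 3 to 60 N. Pads are 15 mm wide; open, the fingers measure 128 mm over their backs; the gripper's body (75 mm by 188 mm) begins 65 mm behind the grasp point.
Start: joints at [-71.356, 7.471, 85.268, -0, 87.261, -4.893], TCP at [0.24, -0.55, 0.198] pointing down, gripper open.
Joint ranges: [-169.43, 169.43], [-51.17, 129.36], [1.28, 143.12], [-76.62, 256.62], [0, 156.53], [-152.29, 152.29]. Speed limits (degrees/s): [136.94, 136.94, 159.86, 180, 180, 180].

## Interface

Orientations are given as a 3x3 rotation matrix whose columns are the frame's x, y, z axes.
In Python, from plant import * gives the robot as it stands. The module is installed in compiled form; this text tells all that it offers.
- The arm moves only by the tool jog_arm, never from a script. Its argument "steps" is text: rows parted by semicolons, each of 5 numbers parted by spaces: the shift along the tool's x, y, z in cm, then the turn about the tool's z in degrees, then the closure in counts, from 0 (fully open) to 255 (shut). In form: dx dy dz roll gripper; .... A call has 1 to 10 rows; each row is the pose to reach, as a shift and turn from the pose commanded when the call began, along the tool's axes at that moment; what a row does not reach only later rows make up. A row lasts 1/8 s, in which the tool goes at most 62.5 mm and 10.7 degrees, less where a joint would pass 70% of its speed; a pose out of reach is approached as far as the arm can. A call with a gripper value outside its range is refused whole. The fingers move at their own pace and stop on an object; "force" is the grip in N (left out, the last holds). Time passes only in rows, so rows that repeat a pose let the fingers close. It gives the time, the measured TCP pose, the force and the opening at its end, in the units of the state.
- read_state(): the state, without advancing time (a new reading comes with each control period).
- grab_frame(name): name is "scene" or "top" or "wrist"; returns the picture (384x512x3 uint8, red, green, blue); there is no depth.
- get_calibration(name): a dict with "fx", "fy", "cx", "cy" (pixels), "rvec" (rotation vector, rad) and "tvec" (3), from world to camera coordinates, as OpenCV has them. Camera axes: x right, y down, z forward; pixel columns grow to the right and rows downward; lengths in m; the calibration is good to about 2 mm. A picture is of the moment at which its call begins: read the wrist's pose just before it. get_calibration takes no time and is no camera call; for the wrist camera it gives the pose at the moment of the call.
- sign_off(): hands the job in, once; it reports no verdict.
The state is a dict: "time_s": time; "qpos": joint angles; "joint_velocities": joint speeds; "tau": joint torques, N m; "position": TCP position; "ee_rot": TCP orientation; "wrist_force": force on the tool from outside, world axes, zero at the start; "moment": the same for the moment, N m; "width": finger opening in m.
Only numpy, scipy, OpenCV 4.12 (cv2) and the standard library are available. Lean on these libraries where they do the work, as an engineer would, in place of code of your own. Each camera call takes 0.05 s, during which the arm holds its last target.

## Working session

There is one attempt and no reset: what is moved stays moved. The work goes in short steps, Python scripts to look and compute and a tool call to move; the robot and the scene stay as the last step left them, time stands still between calls to the robot, and variables do not carry over. Pictures are saved under pics/ and viewed, and the job is handed in when it is done.

Besides the shell and the picture viewer there is one more tool, called after "Emit:" in YAML: its name, and indented under it one key for each argument. jog_arm: Moves the arm, as the interface text tells. Its arguments: {"type":"object","properties":{"steps":{"type":"string"},"force":{"type":"number"}},"required":["steps"]}

```bash
mkdir -p pics; python3 - <<'E'
from plant import *
import cv2
s=read_state();print(s)
for n in("scene","top"):
    cv2.imwrite(f"pics/{n}0.png",grab_frame(n)[:,:,::-1]);print(n,get_calibration(n))
E
```

```text
{'time_s': 0.0, 'qpos': array([-7.13573617e+01,  7.51544703e+00,  8.53277572e+01, -2.36237935e-04,
        8.72598749e+01, -4.89150624e+00]), 'joint_velocities': array([ 0.06325418, -0.04927002,  0.05510964, -0.08093929, -0.04150701,
        0.02172449]), 'tau': array([-2.11682629e-03, -5.59851122e+01, -4.91762424e+01,  7.63164321e-02,
        3.53309757e-02, -1.34884890e-04]), 'position': array([ 0.23942297, -0.54952069,  0.19689852]), 'ee_rot': array([[ 9.16822246e-01,  3.99295172e-01, -5.79001069e-04],
       [ 3.99295564e-01, -9.16820676e-01,  1.70335733e-03],
       [ 1.49302206e-04, -1.79286845e-03, -9.99998382e-01]]), 'wrist_force': array([0.12921554, 0.63209387, 0.32113023]), 'moment': array([ 0.06646392, -0.03156504, -0.00530898]), 'width': 0.09290783544459398}
scene {'fx': 393.24889964615664, 'fy': 393.24889964615664, 'cx': 254.36200449818517, 'cy': 193.03677006197836, 'rvec': array([ 1.77050553,  2.21601971, -0.48916913]), 'tvec': array([ 0.09323551, -0.50468114,  1.26082221])}
top {'fx': 373.9977007919636, 'fy': 373.9977007919636, 'cx': 250.84064388112327, 'cy': 196.99449412649068, 'rvec': array([ 2.16767358, -2.14852142,  0.12016915]), 'tvec': array([0.05673409, 0.64601709, 0.88654663])}
```

View pics/scene0.png

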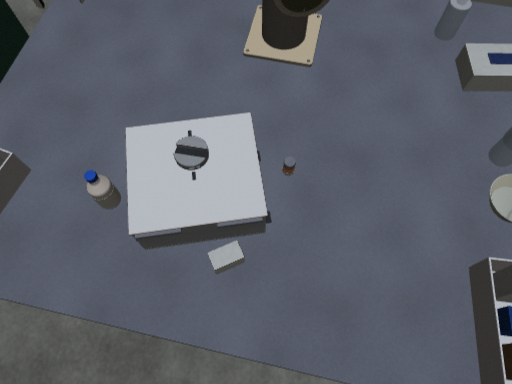

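View pics/top0.png

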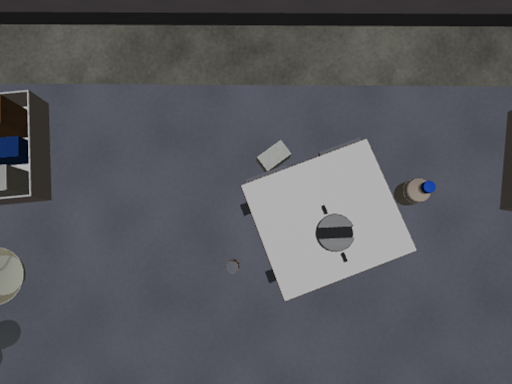

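```bash
python3 - <<'E'
import cv2
a=cv2.imread("pics/scene0.png")[95:255,75:305];b=cv2.imread("pics/top0.png")[130:310,225:445]
cv2.imwrite("pics/s1.png",cv2.resize(a,None,fx=3.4,fy=3.4,interpolation=2));cv2.imwrite("pics/t1.png",cv2.resize(b,None,fx=3.3,fy=3.3,interpolation=2))
E
```

```text
(no output)
```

View pics/s1.png

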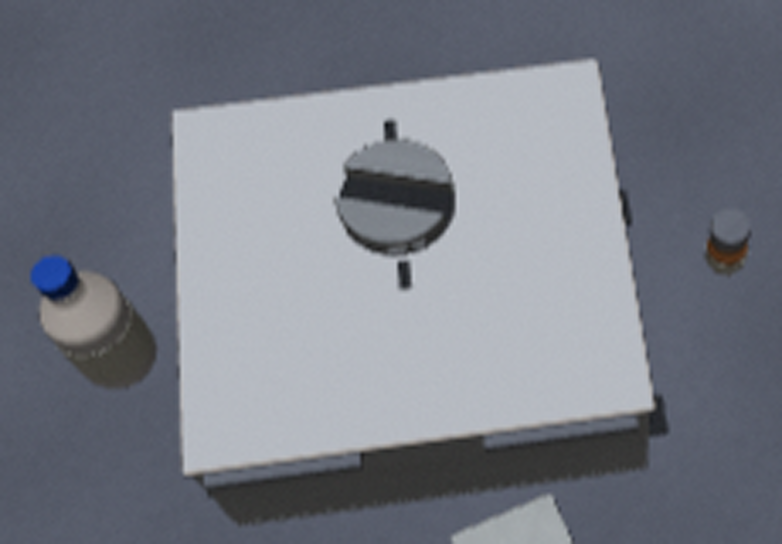

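View pics/t1.png

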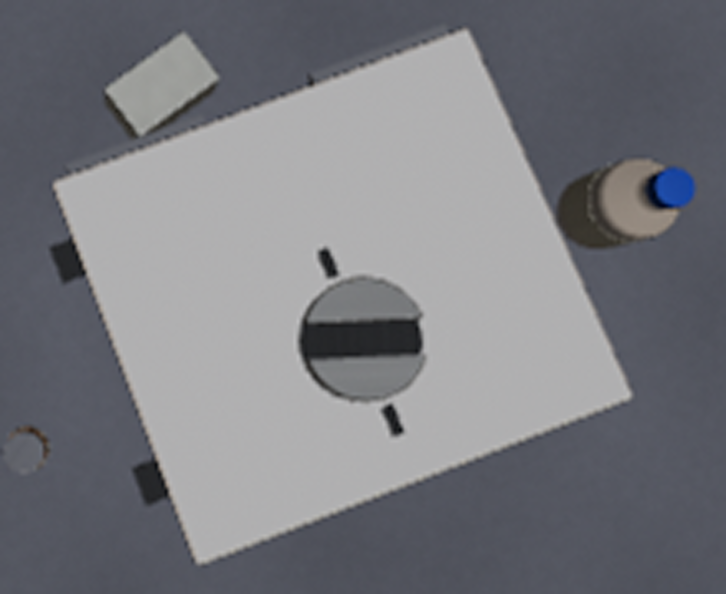

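```bash
cat > h.py <<'E'
import numpy as np,cv2
from plant import *
def P(n):
    c=get_calibration(n);K=np.array([[c['fx'],0,c['cx']],[0,c['fy'],c['cy']],[0,0,1.]])
    return K,np.c_[cv2.Rodrigues(c['rvec'])[0],c['tvec']]
def tri(a,b,A,B):
    X=cv2.triangulatePoints(A[0]@A[1],B[0]@B[1],np.array(a,float).T,np.array(b,float).T);return (X[:3]/X[3]).T
def proj(n,X):
    K,T=P(n);return cv2.projectPoints(np.array(X,float),T[:,:3],T[:,3],K,None)[0][:,0]
E
python3 - <<'E'
from h import *
s=np.array([(185,472),(652,408),(597,60),(173,112),(404,275),(390,130),(396,190)])/3.4+[75-.35,95-.35]
t=np.array([(467,29),(53,184),(200,565),(632,397),(328,263),(394,420),(364,338)])/3.3+[225-.35,130-.35]
X=tri(s,t,P("scene"),P("top"));print(X.round(4))
hm=(X[0]+X[1])/2;fm=(X[2]+X[3])/2
for d in(hm-fm,X[4]-X[5],X[0]-X[1]):print(np.linalg.norm(d),np.degrees(np.arctan2(d[1],d[0])))
K,T=P("top");print(proj("top",X)-t)
# slot direction from top pic ends, at z=.15
sl=np.array([(303,341),(422,337)])/3.3+[224.65,129.65]
R=T[:,:3];C=-R.T@T[:,3]
out=[]
for p in sl:
    d=R.T@np.linalg.inv(K)@[*p,1];out.append(C+d*(.146-C[2])/d[2])
d=out[0]-out[1];print(out,np.degrees(np.arctan2(d[1],d[0])))
# vial, bottle etc
s=np.array([(731,228),(54,275)])/3.4+[74.65,94.65];t=np.array([(22,452),(672,187)])/3.3+[224.65,129.65]
print(tri(s,t,P("scene"),P("top")).round(3))
E
```

```text
[[ 0.7716 -0.1989  0.1249]
 [ 0.6619  0.084   0.122 ]
 [ 0.4108 -0.0128  0.1357]
 [ 0.5214 -0.2969  0.1369]
 [ 0.6084 -0.1001  0.1317]
 [ 0.5053 -0.1395  0.1421]
 [ 0.5579 -0.1178  0.1543]]
0.2692263391695587 21.242761315164145
0.11086131303474855 20.915583678980394
0.30340781690172114 -68.79849905221006
[[-0.2529811   0.05505193]
 [ 0.44398271 -0.07344158]
 [-0.46621957  0.07718263]
 [-0.1112518   0.02563518]
 [-0.01523375  0.00296948]
 [-0.08796415  0.01747975]
 [-0.28092237  0.05467332]]
[array([ 0.55588763, -0.08040614,  0.146     ]), array([ 0.55919356, -0.15806648,  0.146     ])] 92.43755340280072
[[ 0.476  0.107  0.047]
 [ 0.661 -0.331  0.134]]
```

Emit:
jog_arm:
  steps: "0 0 -5 -8 255; 3 -2 -9 -17 255; 7 -4 -11 -26 255; 11 -6 -11 -34 255; 16 -9 -11 -43 255; 20 -12 -11 -51 255; 25 -14 -11 -60 255; 30 -17 -11 -68 255; 34 -20 -11 -77 255; 38 -22 -11 -85 255"
  force: 20

```text
time_s: 1.35
position: [0.5007, -0.1947, 0.3077]
ee_rot: [[-0.323, 0.946, -0.0], [0.946, 0.323, 0.0], [0.0, -0.0, -1.0]]
wrist_force: [0.1, 0.1, -0.0]
width: 0.0013
```

```bash
cat > tgt.py <<'E'
from h import *
import sys
def go(t,yawy):
    s=read_state();R=s['ee_rot'];d=R.T@(np.array(t)-s['position'])*100
    y=np.degrees(np.arctan2(R[1,1],R[0,1]));r=(y-yawy+180)%360-180
    print(s['position'].round(4),s['qpos'].round(1),'yaw',y.round(2),'shift cm',d.round(2),'roll',r.round(2),'F',s['wrist_force'].round(1),s['width'],s['time_s'],'z',R[:,2].round(4))
if __name__=='__main__': go([float(v) for v in sys.argv[1:4]],float(sys.argv[4]))
E
python3 tgt.py .557 -.119 .30 92.4
```

```text
[ 0.5007 -0.1947  0.3077] [-26.7  -3.3  85.    0.   98.4 -45.6] yaw 18.86 shift cm [5.35 7.78 0.77] roll -73.54 F [ 0.1  0.1 -0. ] 0.0013211431410775232 1.35 z [-3.e-04  2.e-04 -1.e+00]
```

Emit:
jog_arm:
  steps: "1 2 0 -10 255; 2 3 0 -20 255; 3 4.5 0 -30 255; 4 6 0 -40 255; 5 7.5 0 -50 255; 5.3 7.8 0 -60 255; 5.3 7.8 0 -70 255; 5.3 7.8 0 -73.5 255; 5.3 7.8 0 -73.5 255"

```text
time_s: 2.48
position: [0.5571, -0.1215, 0.3074]
ee_rot: [[-0.999, -0.035, -0.001], [-0.035, 0.999, 0.0], [0.001, 0.0, -1.0]]
wrist_force: [0.6, 0.3, -0.7]
width: 0.0005
```

```bash
python3 tgt.py .557 -.119 .30 92.4;  python3 - <<'E'
from h import *
np.save('wc.npy',np.array([1]));c=get_calibration("wrist");print(c);cv2.imwrite("pics/w1.png",grab_frame("wrist")[:,:,::-1])
cv2.imwrite("pics/t2.png",grab_frame("top")[:,:,::-1])
E
```

```text
[ 0.5571 -0.1215  0.3074] [ -17.5    1.8   79.9   -0.    98.3 -109.5] yaw 92.01 shift cm [-0.    0.25  0.74] roll -0.39 F [ 0.6  0.3 -0.7] 0.0004800003922272709 2.475 z [-9.e-04  2.e-04 -1.e+00]
{'fx': 308.9747379346003, 'fy': 308.9747379346003, 'cx': 257.4190300100155, 'cy': 189.89247747682438, 'rvec': array([-2.03917858, -2.11157086, -0.29182312]), 'tvec': array([ 0.14121902, -0.59407647,  0.34552074])}
```

View pics/w1.png

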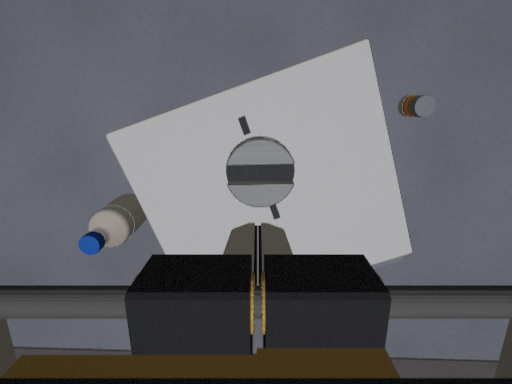

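The wrist picture shows the head near (260,172), slot horizontal, bars at (244,125) and (274,211), and finger tips near (257,224). I'll zoom in for accuracy.

```bash
python3 - <<'E'
import cv2
a=cv2.imread("pics/w1.png")[105:235,180:340]
cv2.imwrite("pics/w1z.png",cv2.resize(a,None,fx=4.5,fy=4.5,interpolation=2))
E
```

```text
(no output)
```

View pics/w1z.png

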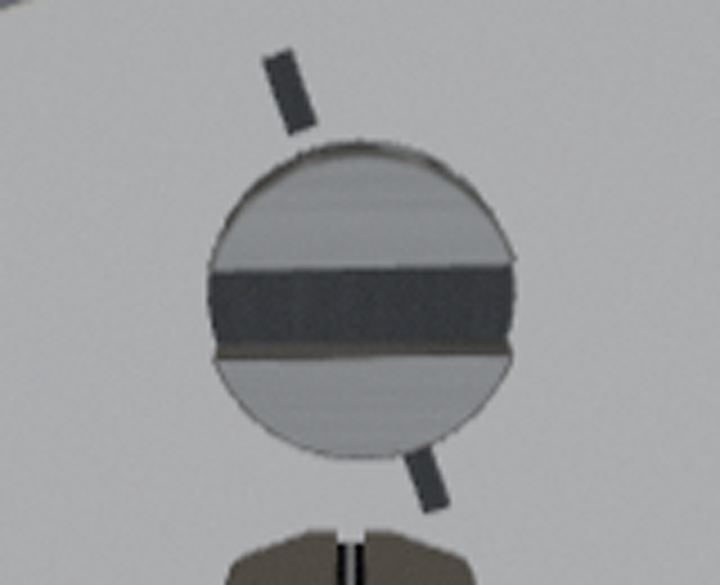

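```bash
python3 - <<'E'
from h import *
w=np.array([(364,308),(290,92)])/4.5+[179.6,104.6]
t=np.array([(364,338),(328,263)])/3.3+[224.65,129.65]
s=np.array([(396,190),(404,275)])/3.4+[74.65,94.65]
W,T,S=P("wrist"),P("top"),P("scene")
print(tri(w,t,W,T).round(4),tri(w,s,W,S).round(4),tri(s,t,S,T).round(4))
def plane(A,p,z):
    K,M=A;R=M[:,:3];C=-R.T@M[:,3];d=R.T@np.linalg.inv(K)@[*p,1];return (C+d*(z-C[2])/d[2]).round(4)
print('cam',-W[1][:,:3].T@W[1][:,3])
for A,q in((W,w),(T,t),(S,s)):print(plane(A,q[0],.162),plane(A,q[1],.137))
e=[plane(W,np.array(p)/4.5+[179.6,104.6],.162) for p in((213,270),(513,264),(216,360),(510,354))]
for i in(0,2):
    d=e[i]-e[i+1];print(e[i],e[i+1],np.degrees(np.arctan2(d[1],d[0])))
print('mid',np.mean(e,0))
c=[plane(W,p,z) for p,z in(((107,137),.128),((367,40),.128))];d=c[1]-c[0];print('hinge dir',np.degrees(np.arctan2(d[1],d[0])),c)
print('tip pix',proj("wrist",[read_state()['position']]))
E
```

```text
[[ 0.5581 -0.1182  0.1558]
 [ 0.5894 -0.1513 -0.141 ]] [[ 0.5582 -0.1176  0.1547]
 [ 0.5226 -0.1505 -0.0515]] [[ 0.5579 -0.1178  0.1543]
 [ 0.6084 -0.1001  0.1317]]
cam [ 0.48229511 -0.12408203  0.49436235]
[ 0.5569 -0.1185  0.162 ] [ 0.5075 -0.1388  0.137 ]
[ 0.5578 -0.1167  0.162 ] [ 0.6079 -0.0991  0.137 ]
[ 0.562  -0.1148  0.162 ] [ 0.6108 -0.0985  0.137 ]
[ 0.5487 -0.1555  0.162 ] [ 0.5448 -0.0828  0.162 ] -86.92930456627154
[ 0.5713 -0.1546  0.162 ] [ 0.5673 -0.0821  0.162 ] -86.84205520356073
mid [ 0.558025 -0.11875   0.162   ]
hinge dir 111.33286777844248 [array([ 0.5273, -0.2999,  0.128 ]), array([ 0.4133, -0.008 ,  0.128 ])]
tip pix [[257.65470352 222.57664282]]
```

Emit:
jog_arm:
  steps: "-0.1 0.3 3 -0.5 255; -0.1 0.3 6 -0.5 255; -0.1 0.3 9 -0.5 255; -0.1 0.3 11.5 -0.5 255; -0.1 0.3 13 -0.5 255; -0.1 0.3 13 -0.5 255"

```text
time_s: 3.32
position: [0.5574, -0.1184, 0.1768]
ee_rot: [[-0.999, -0.044, -0.002], [-0.044, 0.999, 0.001], [0.002, 0.001, -1.0]]
wrist_force: [0.4, -0.9, 0.4]
width: 0.0005
```

```bash
python3 tgt.py .558 -.1182 .15 93;  python3 - <<'E'
from h import *
p=read_state()['position']
a=grab_frame("wrist")[:,:,::-1];q=proj("wrist",[p])[0];print(q)
cv2.imwrite("pics/w2.png",cv2.resize(a[120:290,150:370],None,fx=3.4,fy=3.4,interpolation=2))
a=grab_frame("scene")[:,:,::-1];cv2.imwrite("pics/s2.png",cv2.resize(a[95:255,75:305],None,fx=3.4,fy=3.4,interpolation=2))
E
```

```text
[ 0.5574 -0.1184  0.1768] [ -17.1    3.6   91.7    0.    84.9 -109.6] yaw 92.5 shift cm [-0.07  0.01  2.68] roll -0.5 F [ 0.4 -0.9  0.4] 0.00045887918572226784 3.325 z [-2.1e-03  7.0e-04 -1.0e+00]
[258.1040948  220.79803749]
```

View pics/w2.png

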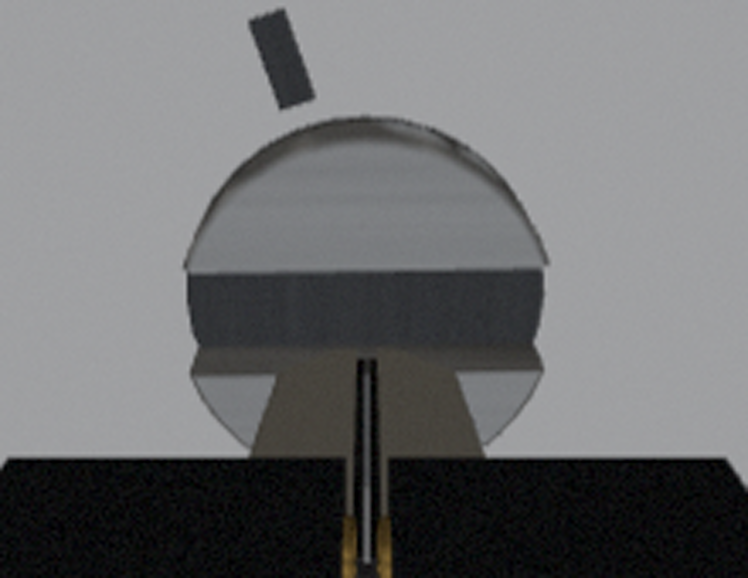

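View pics/s2.png

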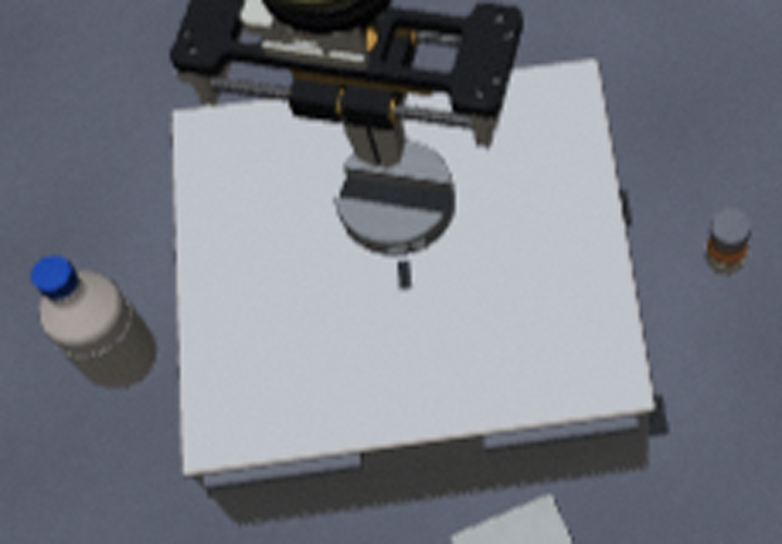

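```bash
python3 - <<'E'
from h import *
s=read_state();p=s['position'];R=s['ee_rot']
cn=np.array([p+R@[a,b,0] for a,b in((0,0),(.0075,-.0175),(.0075,.0175),(-.0075,.0175),(-.0075,-.0175))])
qw=(proj("wrist",cn)-[150,120])*3.4;qs=(proj("scene",cn)-[75,95])*3.4
for n,src,q,c in(("w","wrist",proj("wrist",cn),(225,175,290,245)),("s","scene",proj("scene",cn),(165,120,215,170))):
    a=grab_frame(src)[:,:,::-1].copy()[c[1]:c[3],c[0]:c[2]];k=11
    a=cv2.resize(a,None,fx=k,fy=k,interpolation=2);a=cv2.convertScaleAbs(a,alpha=1.6)
    for i,(x,y) in enumerate((q-[c[0]-.5,c[1]-.5])*k):cv2.circle(a,(int(x),int(y)),4,(0,0,255) if i==0 else (0,255,0),-1)
    cv2.imwrite(f"pics/{n}3.png",a)
E
```

```text
(no output)
```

View pics/w3.png

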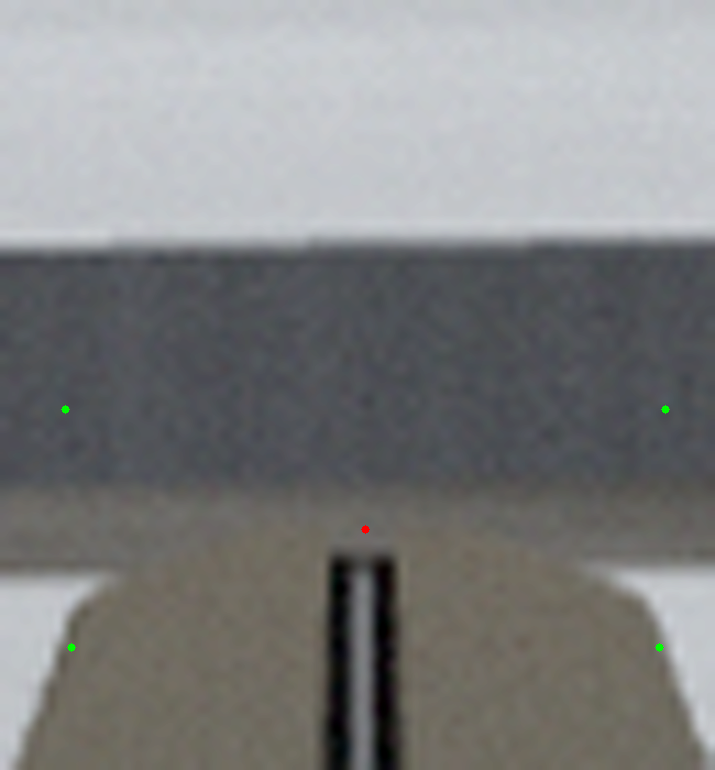

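View pics/s3.png

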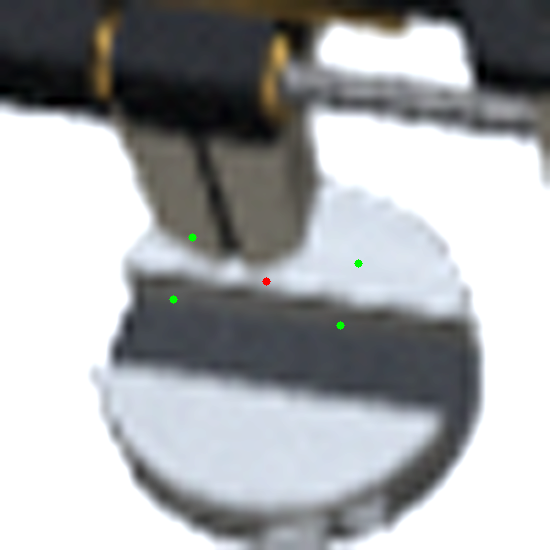

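Fingertips are domed and lined up over the slot; the slot centre is within about 1 mm of the TCP. Descending.

Emit:
jog_arm:
  steps: "-0.05 0 1 -0.5 255; -0.05 0 2 -0.5 255; -0.05 0 2.5 -0.5 255; -0.05 0 2.5 -0.5 255"

```text
time_s: 4.03
position: [0.5581, -0.1183, 0.152]
ee_rot: [[-0.999, -0.053, -0.001], [-0.053, 0.999, 0.001], [0.001, 0.001, -1.0]]
wrist_force: [-0.4, 0.4, 0.0]
width: 0.0006
```

```bash
python3 tgt.py .558 -.1182 .15 93
```

```text
[ 0.5581 -0.1183  0.152 ] [ -17.1    4.5   93.3    0.    82.3 -110.2] yaw 93.03 shift cm [0.01 0.01 0.2 ] roll 0.03 F [-0.4  0.4  0. ] 0.0005645606267534937 4.025 z [-1.5e-03  5.0e-04 -1.0e+00]
```

Emit:
jog_arm:
  steps: "0 0 0.5 0 255; 0 0 1 0 255; 0 0 1.4 0 255; 0 0 1.4 0 255; 0 0 1.4 0 255"

```text
time_s: 4.65
position: [0.5587, -0.1186, 0.1391]
ee_rot: [[-0.999, -0.053, 0.0], [-0.053, 0.999, -0.0], [-0.0, -0.0, -1.0]]
wrist_force: [0.5, 0.3, -0.9]
width: 0.0004
```

```bash
python3 tgt.py .558 -.1182 .13 93
```

```text
[ 0.5587 -0.1186  0.1391] [ -17.1    5.    94.1   -0.    80.9 -110.2] yaw 93.04 shift cm [0.07 0.04 0.91] roll 0.04 F [ 0.5  0.3 -0.9] 0.00042478251089105484 4.65 z [ 1.e-04 -1.e-04 -1.e+00]
```

Emit:
jog_arm:
  steps: "0 0 0.3 0 255; 0 0 0.6 0 255; 0 0 0.8 0 255; 0 0 0.8 0 255"

```text
time_s: 5.15
position: [0.5585, -0.1185, 0.1306]
ee_rot: [[-0.999, -0.053, -0.0], [-0.053, 0.999, 0.0], [0.0, 0.0, -1.0]]
wrist_force: [0.3, 0.3, 0.1]
width: 0.0002
```

```bash
python3 tgt.py .558 -.1182 .13 93
```

```text
[ 0.5585 -0.1185  0.1306] [ -17.1    5.4   94.6   -0.    80.  -110.2] yaw 93.04 shift cm [0.04 0.03 0.06] roll 0.04 F [0.3 0.3 0.1] 0.00023284776794394834 5.15 z [-5.e-04  1.e-04 -1.e+00]
```

```bash
python3 - <<'E'
from h import *
s=read_state();p=s['position']
a=np.hstack([cv2.resize(grab_frame("wrist")[130:260,190:330,::-1],None,fx=2.8,fy=2.8,interpolation=2)[:364],cv2.resize(grab_frame("scene")[105:235,140:280,::-1],None,fx=2.8,fy=2.8,interpolation=2)[:364]])
cv2.imwrite("pics/ws4.png",a)
E
```

```text
(no output)
```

View pics/ws4.png

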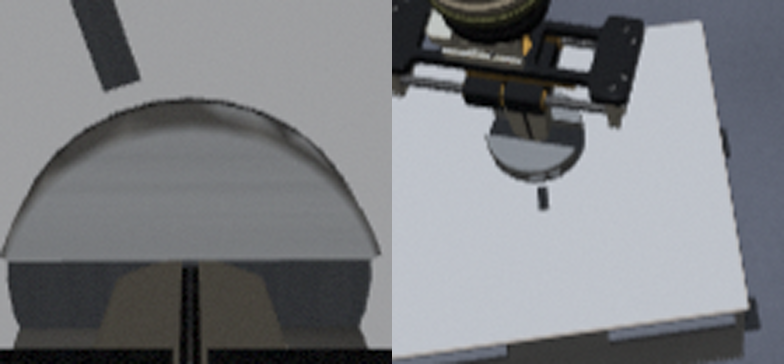

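Emit:
jog_arm:
  steps: "0 0 0.2 0 255; 0 0 0.4 0 255; 0 0 0.5 0 255; 0 0 0.5 0 255"

```text
time_s: 5.75
position: [0.5585, -0.1185, 0.1258]
ee_rot: [[-0.999, -0.053, -0.0], [-0.053, 0.999, 0.0], [0.0, 0.0, -1.0]]
wrist_force: [-0.5, 0.1, -0.3]
width: 0.0005
```

Emit:
jog_arm:
  steps: "0 0 0.2 0 255; 0 0 0.4 0 255; 0 0 0.5 0 255; 0 0 0.5 0 255"

```text
time_s: 6.25
position: [0.5586, -0.1185, 0.1208]
ee_rot: [[-0.999, -0.053, -0.0], [-0.053, 0.999, 0.0], [0.0, 0.0, -1.0]]
wrist_force: [0.2, 0.1, 0.7]
width: 0.0001
```

```bash
python3 tgt.py .558 -.1182 .13 93; python3 - <<'E'
from h import *
a=np.hstack([cv2.resize(grab_frame("wrist")[130:260,190:330,::-1],None,fx=2.8,fy=2.8,interpolation=2)[:364],cv2.resize(grab_frame("scene")[105:235,140:280,::-1],None,fx=2.8,fy=2.8,interpolation=2)[:364]])
cv2.imwrite("pics/ws5.png",a)
E
```

```text
[ 0.5586 -0.1185  0.1208] [ -17.1    5.8   95.2    0.    79.  -110.2] yaw 93.04 shift cm [ 0.06  0.03 -0.92] roll 0.04 F [0.2 0.1 0.7] 0.0001407364210700659 6.25 z [-2.e-04  1.e-04 -1.e+00]
```

View pics/ws5.png

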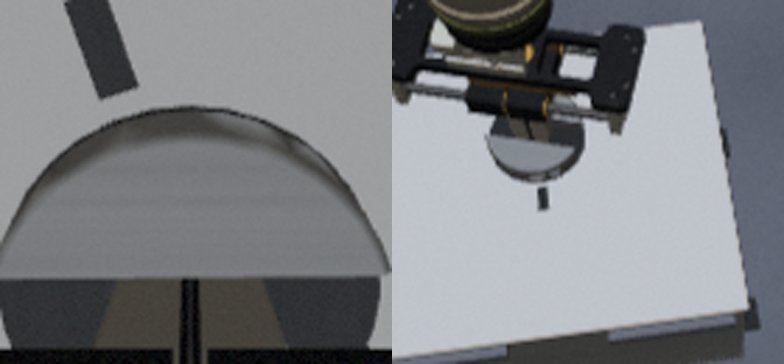

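Emit:
jog_arm:
  steps: "0 0 0.2 0 255; 0 0 0.4 0 255; 0 0 0.4 0 255"

```text
time_s: 6.72
position: [0.5586, -0.1186, 0.1168]
ee_rot: [[-0.999, -0.053, -0.0], [-0.053, 0.999, -0.0], [0.0, -0.0, -1.0]]
wrist_force: [-0.1, -1.3, 1.2]
width: 0.0005
```

Emit:
jog_arm:
  steps: "0 0 0.2 0 255; 0 0 0.4 0 255; 0 0 0.4 0 255"

```text
time_s: 7.1
position: [0.5586, -0.1186, 0.1128]
ee_rot: [[-0.999, -0.053, -0.0], [-0.053, 0.999, -0.0], [0.0, -0.0, -1.0]]
wrist_force: [-1.3, -0.7, 3.8]
width: 0.0004
```

```bash
python3 tgt.py .558 -.1182 .13 93; python3 - <<'E'
from h import *
a=np.hstack([cv2.resize(grab_frame("wrist")[130:260,190:330,::-1],None,fx=2.8,fy=2.8,interpolation=2)[:364],cv2.resize(grab_frame("scene")[105:235,140:280,::-1],None,fx=2.8,fy=2.8,interpolation=2)[:364]])
cv2.imwrite("pics/ws6.png",a)
E
```

```text
[ 0.5586 -0.1186  0.1128] [ -17.1    6.2   95.7   -0.    78.1 -110.2] yaw 93.04 shift cm [ 0.06  0.05 -1.72] roll 0.04 F [-1.3 -0.7  3.8] 0.00035330037643427147 7.1 z [-2.e-04 -2.e-04 -1.e+00]
```

View pics/ws6.png

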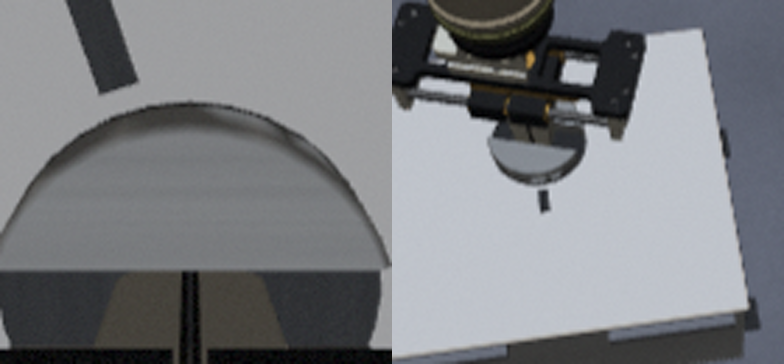

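Emit:
jog_arm:
  steps: "0 0 0.2 0 255; 0 0 0.4 0 255; 0 0 0.5 0 255; 0 0 0.5 0 255"

```text
time_s: 7.7
position: [0.559, -0.1186, 0.1113]
ee_rot: [[-0.999, -0.053, 0.001], [-0.053, 0.999, -0.001], [-0.001, -0.001, -1.0]]
wrist_force: [-14.3, 2.0, 24.9]
width: 0.0002
```

```bash
python3 tgt.py .558 -.1182 .13 93; python3 - <<'E'
from h import *
b=grab_frame("scene")[:,:,::-1];t=grab_frame("top")[:,:,::-1]
cv2.imwrite("pics/w7.png",grab_frame("wrist")[:,:,::-1])
cv2.imwrite("pics/s7.png",cv2.resize(b[95:255,75:305],None,fx=3.4,fy=3.4,interpolation=2));cv2.imwrite("pics/t7.png",cv2.resize(t[130:310,225:445],None,fx=3.3,fy=3.3,interpolation=2))
E
```

```text
[ 0.559  -0.1186  0.1113] [ -17.1    6.3   95.8   -0.    77.9 -110.2] yaw 93.05 shift cm [ 0.09  0.05 -1.87] roll 0.05 F [-14.3   2.   24.9] 0.00019704426418678454 7.7 z [ 1.2e-03 -5.0e-04 -1.0e+00]
```

View pics/w7.png

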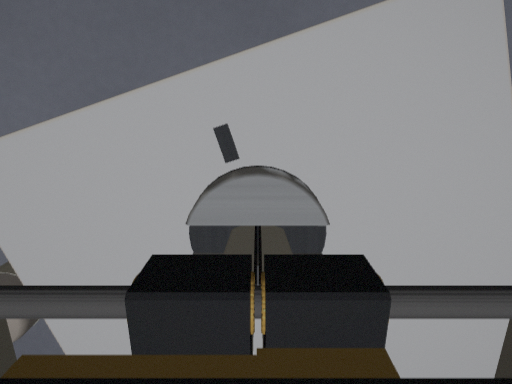

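View pics/s7.png

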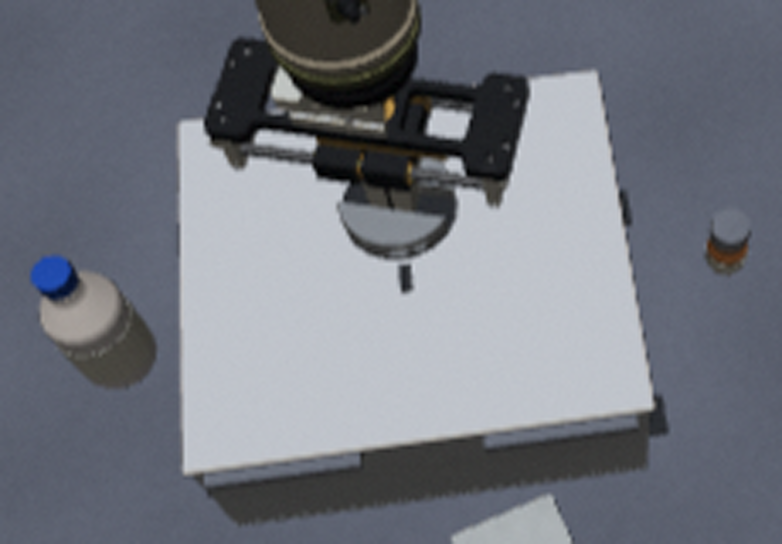

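View pics/t7.png

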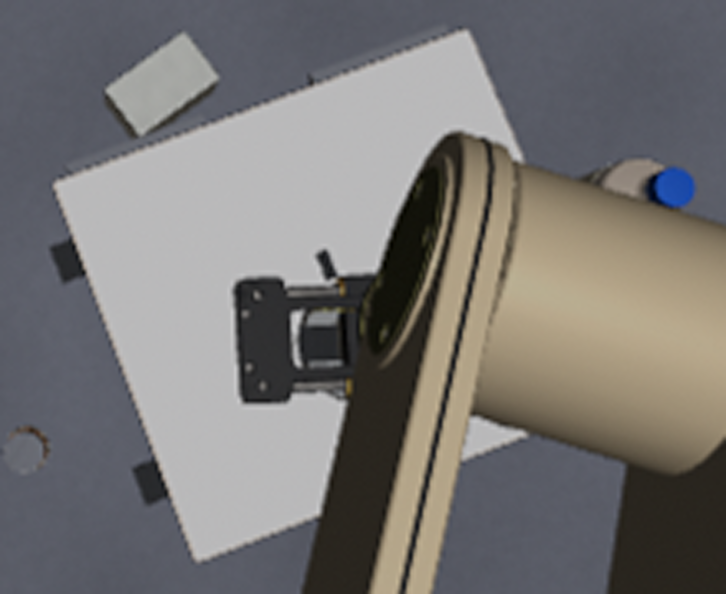

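```bash
python3 - <<'E'
from h import *
for x,y in((.411,-.013),(.521,-.297)):
    print(((proj("scene",[[x,y,z] for z in(.15,.139,.136,.128,.12)])-[74.65,94.65])*3.4).round(1))
E
```

```text
[[595.1  48. ]
 [595.4  57.3]
 [595.5  59.8]
 [595.6  66.4]
 [595.8  72.9]]
[[167.1 100.9]
 [171.9 109.8]
 [173.1 112.2]
 [176.5 118.5]
 [179.8 124.7]]
```

Emit:
jog_arm:
  steps: "0.1 0 -0.15 0 255; 0.1 0 -0.15 5 255; 0.1 0 -0.15 10 255; 0.1 0 -0.15 15 255; 0.1 0 -0.15 20 255; 0.1 0 -0.15 25 255; 0.1 0 -0.15 25 255"

```text
time_s: 8.72
position: [0.559, -0.1195, 0.1115]
ee_rot: [[-0.927, 0.375, 0.003], [0.375, 0.927, -0.002], [-0.004, -0.0, -1.0]]
wrist_force: [-2.4, -3.2, 11.9]
width: 0.001
```

```bash
cat > look.py <<'E'
from h import *
import sys
n=sys.argv[1];s=read_state();print(s['moment'].round(2),s['qpos'].round(1))
a=np.hstack([cv2.resize(grab_frame("wrist")[100:260,160:360,::-1],None,fx=2,fy=2,interpolation=2),cv2.resize(grab_frame("scene")[100:230,120:280,::-1],(394,320),interpolation=2)])
cv2.imwrite(f"pics/{n}.png",a)
E
python3 look.py ws8; python3 tgt.py .558 -.1182 .13 21.2
```

```text
[-0.46  0.37  0.01] [-17.2   6.1  95.9  -0.   77.8 -85.1]
[ 0.559  -0.1195  0.1115] [-17.2   6.1  95.9  -0.   77.8 -85.2] yaw 68.02 shift cm [ 0.13  0.08 -1.85] roll 46.82 F [-2.2 -3.1 12.1] 0.0004350597860411984 8.825 z [ 0.0033 -0.0017 -1.    ]
```

View pics/ws8.png

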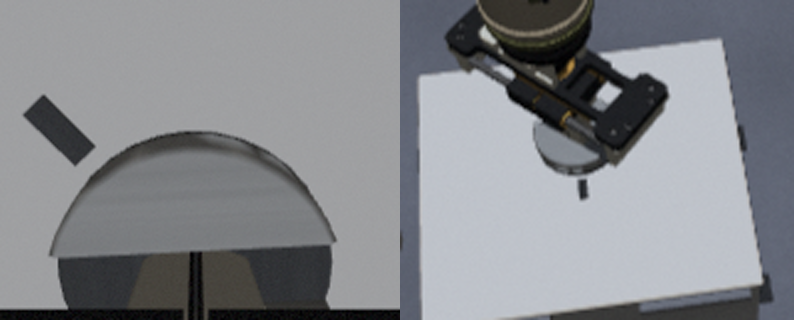

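Emit:
jog_arm:
  steps: "0 0 0 6 255; 0 0 0 12 255; 0 0 0 18 255; 0 0 0 24 255; 0 0 0 30 255; 0 0 0 36 255; 0 0 0 40 255; 0 0 0 40 255"

```text
time_s: 9.82
position: [0.5585, -0.1201, 0.1115]
ee_rot: [[-0.469, 0.883, 0.002], [0.883, 0.469, -0.003], [-0.003, 0.001, -1.0]]
wrist_force: [-4.9, -4.7, 12.5]
width: 0.0006
```

```bash
python3 look.py ws9; python3 tgt.py .558 -.1182 .13 21.2
```

```text
[-0.87  0.85 -0.02] [-17.2   6.1  95.9  -0.1  77.8 -45.1]
[ 0.5585 -0.1201  0.1115] [-17.2   6.1  95.9  -0.1  77.8 -45.2] yaw 28.01 shift cm [ 0.18  0.05 -1.85] roll 6.81 F [-5.3 -5.4 13.1] 0.0004919041504021349 9.925 z [ 0.0023 -0.0026 -1.    ]
```

View pics/ws9.png

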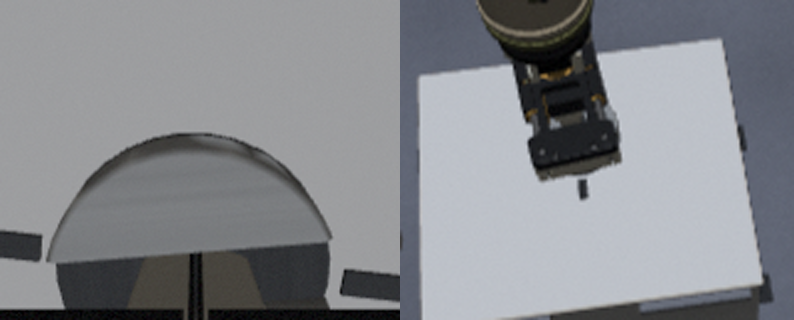

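Emit:
jog_arm:
  steps: "0 0 0 4 255; 0 0 0 8 255; 0 0 0 11 255; 0 0 0 14 255; 0 0 0 14 255"

```text
time_s: 10.55
position: [0.5585, -0.1197, 0.1115]
ee_rot: [[-0.242, 0.97, 0.002], [0.97, 0.242, -0.002], [-0.003, 0.002, -1.0]]
wrist_force: [-5.0, -3.8, 13.3]
width: 0.001
```

```bash
python3 look.py ws10; python3 tgt.py .558 -.1182 .13 21.2
```

```text
[-0.67  0.84 -0.03] [-17.2   6.1  95.9  -0.1  77.8 -31.2]
[ 0.5585 -0.1197  0.1115] [-17.2   6.1  95.9  -0.1  77.8 -31.2] yaw 14.02 shift cm [ 0.15 -0.01 -1.85] roll -7.18 F [-4.9 -3.1 13.8] 0.0004318385746234873 10.65 z [ 0.0022 -0.0021 -1.    ]
```

View pics/ws10.png

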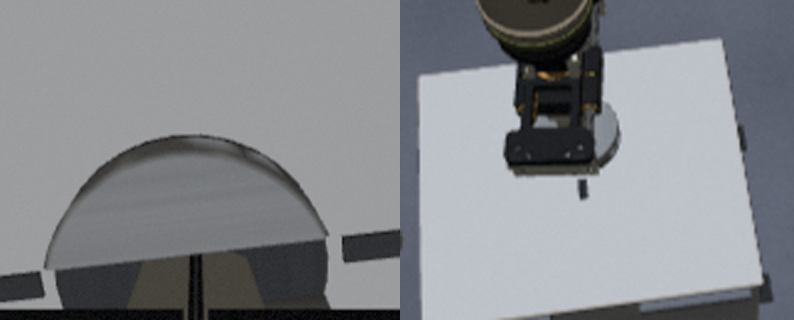

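Emit:
jog_arm:
  steps: "0 0 0 3 255; 0 0 0 6 255; 0 0 0 9 255; 0 0 0 9 255"

```text
time_s: 11.15
position: [0.5593, -0.1182, 0.1115]
ee_rot: [[-0.088, 0.996, 0.004], [0.996, 0.088, 0.0], [-0.0, 0.004, -1.0]]
wrist_force: [-1.2, 2.7, 11.1]
width: 0.0007
```

```bash
python3 look.py ws11; python3 tgt.py .558 -.1182 .13 21.2
```

```text
[0.39 0.23 0.46] [-17.1   6.1  95.9   0.1  77.8 -22.2]
[ 0.5593 -0.1181  0.1115] [-17.1   6.1  95.9   0.1  77.8 -22.2] yaw 5.09 shift cm [ 0.   -0.12 -1.85] roll -16.11 F [-0.7  2.8 11.3] 0.00022117514950117766 11.25 z [ 3.7e-03  1.0e-04 -1.0e+00]
```

View pics/ws11.png

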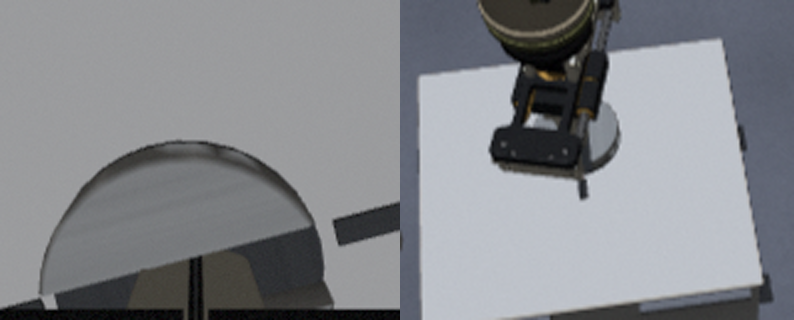

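Emit:
jog_arm:
  steps: "0 0 0 -3 255; 0 0 0 -6 255; 0 0 -0.2 -8 255; 0 0 -0.5 -9 255; 0 0 -0.8 -10 255; 0 0 -1.5 -12 255; 0 0 -1.5 -12 255"

```text
time_s: 12.12
position: [0.558, -0.1187, 0.1251]
ee_rot: [[-0.294, 0.956, 0.001], [0.956, 0.294, -0.0], [-0.001, 0.001, -1.0]]
wrist_force: [-0.1, -0.7, -0.1]
width: 0.0009
```

```bash
python3 look.py ws12; python3 tgt.py .558 -.1182 .13 21.2
```

```text
[ 0.01 -0.13  0.04] [-17.2   5.5  95.1  -0.   79.4 -34.2]
[ 0.5577 -0.1186  0.1245] [-17.2   5.5  95.2  -0.   79.3 -34.2] yaw 17.02 shift cm [ 0.03  0.04 -0.55] roll -4.18 F [0.1 0.6 0. ] 0.000504284907162212 12.225 z [ 1.e-04 -1.e-04 -1.e+00]
```

View pics/ws12.png

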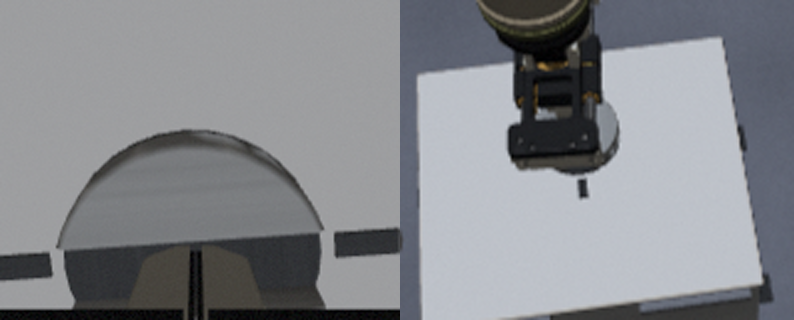

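Emit:
jog_arm:
  steps: "0 0 -2 0 255; 0 0 -5 0 255; 0 0 -9 0 255; 0 0 -13 0 255; 0 0 -17 0 255; 0 0 -17 0 255"

```text
time_s: 12.98
position: [0.5596, -0.1192, 0.3006]
ee_rot: [[-0.293, 0.956, 0.008], [0.956, 0.293, -0.003], [-0.005, 0.007, -1.0]]
wrist_force: [-0.1, 0.3, 0.2]
width: 0.0005
```

```bash
python3 - <<'E'
from h import *
s=read_state();print(s['position'],s['wrist_force'].round(1))
cv2.imwrite("pics/w13.png",grab_frame("wrist")[:,:,::-1])
b=grab_frame("scene")[:,:,::-1]
cv2.imwrite("pics/s13.png",cv2.resize(b[95:255,75:305],None,fx=3.4,fy=3.4,interpolation=2))
E
```

```text
[ 0.55957805 -0.11916945  0.30060663] [-0.1  0.3  0.2]
```

View pics/w13.png

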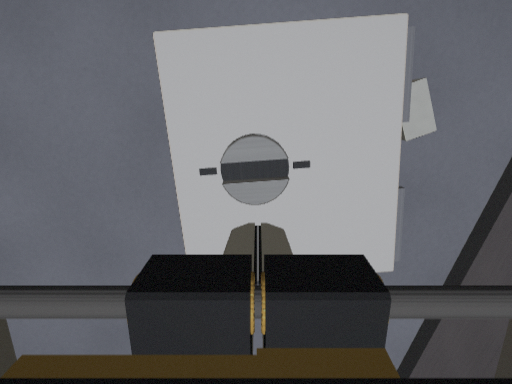

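View pics/s13.png

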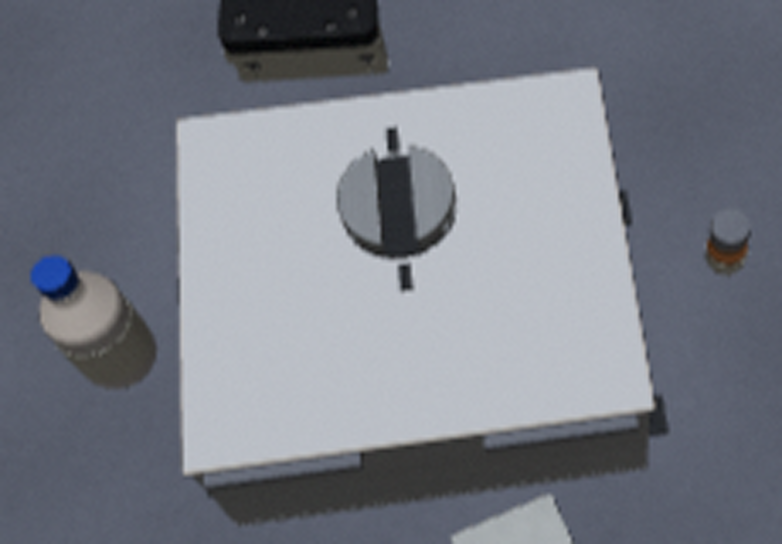

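```bash
python3 - <<'E'
import cv2
a=cv2.imread("pics/w13.png")[125:215,185:325]
cv2.imwrite("pics/w13z.png",cv2.resize(a,None,fx=5.6,fy=5.6,interpolation=2))
E
```

```text
(no output)
```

View pics/w13z.png

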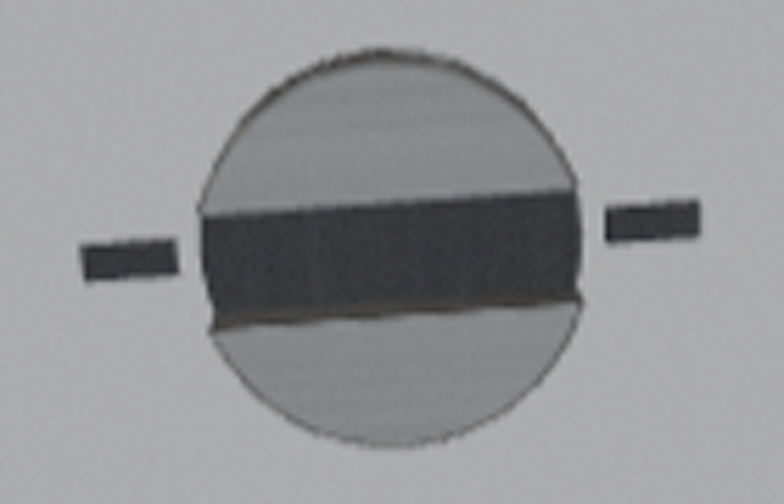

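```bash
python3 -c "
from plant import *
print(sign_off())"
```

```text
the job is handed in; nothing more can be done
None
```

The lid is down and locked. I handed the job in at about 13 s of robot time.

**What I did:** I put the shut fingers in the fastener's slot and pressed until the lid was flush. Contact peaked at about 25 N vertically with 14 N sideways, and I eased it to about 12 N for the turn. I then turned the fastener clockwise, still pressing, until the moment rose to about 0.46 N m at the stop. After that I backed off the torque and lifted the gripper straight up, clear of the box.

**Last checks:**
- **Slot:** it lines up with the two bars to within about 0.5–1° in the wrist picture.
- **Lid:** its front edge stayed down after release, within about 2 mm of its pressed-flush position in the scene camera.
- **Contact:** the wrist force is near zero, so the robot is touching nothing.
- **Vial and bottle:** both stand where they started.
- **Carton:** its visible part has not moved; the rest lies outside the final close-up.

**What disagreed:**
- **Starting height:** my triangulation put the lid about 5 mm low and showed it only about 0.05 rad ajar, against the stated 0.08 rad.
- **Contact depth:** the fingers met the slot floor with the reported TCP about 20 mm lower than the camera measurement implied. I went by force and pictures instead of the computed height.

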